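# Fill the shaker's round carrier with dropper bottles

### The job

Load the two dropper bottles that stand on the bench into the gap in the round blue carrier on the shaker, so that all seven stand upright on its floor, packed as one in the middle with six round it. Set them down gently without dropping or tipping any bottle; the five already in there may be nudged but not taken out, and leave the other things on the bench where they are.

Things in the scene. Friction and masses are not known exactly. Their poses are not given: they have to be found in the camera images.
- carrier: Blue round open carrier, 130 mm outside, 122 mm inside diameter, wall 4 mm and 34 mm high, flat inner floor 5 mm above its underside. It is fixed on the shaker and may be turned to any yaw. Origin: centre of its underside, 36 mm above the bench; z up. Seven bottles just fit: one in the middle and six round it (bottle centres 38 to 42 mm from the carrier's centre), with about 4 mm of play.
- shaker: White bench shaker under the carrier, 150 x 150 mm, 28 mm high (36 mm with its plate), knob on the side that faces the robot; fixed. Origin: centre of its underside, on the bench. To its right (from y = -0.03 m on towards -y, from x = 0.47 m on, up to about 0.27 m high) stands a fixed spectrometer: go round or over it.
- bottle_0: Dropper bottle: white round body 38 mm in diameter (bevelled at the foot, shoulder from 46 to 56.5 mm height) with a paper band, and a slim orange cap 13 mm in diameter from 58 to 90 mm height; 90 mm tall in all, 40 to 85 g, rigid. Origin: centre of the underside, z up along the bottle. Stands loose in the middle of the carrier at the start.
- bottle_1: Dropper bottle exactly like bottle_0. Stands loose in the carrier's outer ring at the start; the four ring bottles lie next to one another, about 60 degrees apart, and leave one wide gap for two more.
- bottle_2: Dropper bottle exactly like bottle_0. Stands loose in the carrier's outer ring at the start; the four ring bottles lie next to one another, about 60 degrees apart, and leave one wide gap for two more.
- bottle_3: Dropper bottle exactly like bottle_0. Stands loose in the carrier's outer ring at the start; the four ring bottles lie next to one another, about 60 degrees apart, and leave one wide gap for two more.
- bottle_4: Dropper bottle exactly like bottle_0. Stands loose in the carrier's outer ring at the start; the four ring bottles lie next to one another, about 60 degrees apart, and leave one wide gap for two more.
- bottle_5: Dropper bottle exactly like bottle_0. Stands on the bench to the left of the shaker at the start; to be loaded.
- bottle_6: Dropper bottle exactly like bottle_0. Stands on the bench to the left of the shaker at the start; to be loaded.
- beaker: Small clear glass beaker, 47 mm across, 58 mm high, empty, on the bench near the two bottles to be loaded. Origin: centre of the underside. Bystander.
- tape_roll: Roll of cream tape lying flat, 81 mm across, 19 mm high. Origin: centre of the underside. Bystander.
- timer: White upright bench timer, 24 x 62 mm, 66 mm high. Origin: centre of the underside. Bystander.
Things that resemble listed ones, but are neither listed nor needed, are in the scene too. What is shaped like the bottle_5 but green is not meant. Leave any yellow look-alike of the bottle_0 alone.

How it is judged:
At the end, for the whole second after the job is handed in: All seven bottles stand inside the carrier: each underside within 4 mm of the carrier's inner floor height, each axis within 45 mm of the carrier's centre and within 0.1 rad of vertical, and at rest (slower than 0.02 m/s) (horizontal distance between each of bottle_0, bottle_1, bottle_2, bottle_3, bottle_4, bottle_5, bottle_6 and carrier below 0.045 m and z of bottle_0 in the frame of carrier between 0.001 and 0.009 m and angle between each of bottle_0, bottle_1, bottle_2, bottle_3, bottle_4, bottle_5, bottle_6's own z axis and vertical below 0.1 rad and linear speed of each of bottle_0, bottle_1, bottle_2, bottle_3, bottle_4, bottle_5, bottle_6 below 0.02 m/s and z of bottle_1 in the frame of carrier between 0.001 and 0.009 m and z of bottle_2 in the frame of carrier between 0.001 and 0.009 m and z of bottle_3 in the frame of carrier between 0.001 and 0.009 m and z of bottle_4 in the frame of carrier between 0.001 and 0.009 m and z of bottle_5 in the frame of carrier between 0.001 and 0.009 m and z of bottle_6 in the frame of carrier between 0.001 and 0.009 m); the robot touches nothing.
It fails at once if a bottle tips by more than 35 degrees (angle between any of bottle_0, bottle_1, bottle_2, bottle_3, bottle_4, bottle_5, bottle_6's own z axis and vertical above 0.61 rad).
It fails at once if a bottle is dropped (falls free by more than about 15 mm: faster than 0.55 m/s with no finger on it) ((linear speed of bottle_0 above 0.55 m/s and contact force between the fingers and bottle_0 below 0.01 N) or (linear speed of bottle_1 above 0.55 m/s and contact force between the fingers and bottle_1 below 0.01 N) or (linear speed of bottle_2 above 0.55 m/s and contact force between the fingers and bottle_2 below 0.01 N) or (linear speed of bottle_3 above 0.55 m/s and contact force between the fingers and bottle_3 below 0.01 N) or (linear speed of bottle_4 above 0.55 m/s and contact force between the fingers and bottle_4 below 0.01 N) or (linear speed of bottle_5 above 0.55 m/s and contact force between the fingers and bottle_5 below 0.01 N) or (linear speed of bottle_6 above 0.55 m/s and contact force between the fingers and bottle_6 below 0.01 N)).
It fails at once if one of the five bottles already loaded is lifted out (25 mm or more above the carrier's underside) (z of any of bottle_0, bottle_1, bottle_2, bottle_3, bottle_4 in the frame of carrier above 0.025 m).
It fails at once if the beaker, tape roll or timer is moved by more than 30 mm (distance of any of beaker, tape_roll, timer from where it was at the start of the episode above 0.03 m).
It also fails if it takes over 64 s, if anything falls off the work surface, if the arm or the gripper's body presses on something with over 40 N, if the wrist force passes 120 N, or if a joint passes its speed limit or range.

### The arm

A 7-joint arm with a two-finger parallel gripper is mounted at the origin on a cart in front of the work surface, level with it; the furniture and walls round the work are solid. World frame = base frame: x ahead of the robot, y to its left, z up, the work surface at z = 0. Lengths are in m, angles in rad, forces in N, time in s.
With the tool pointing down it reaches from about 0.4 to 0.75 m from the base axis. Payload 19.5 kg.
Tool frame: the origin (TCP) lies between the finger pads; the fingertips stand ahead of it and the grasp point (between the pads) lies 3 mm ahead of it (finger_overhang is the z of the fingertips in the tool frame, in m); z points along the fingers, y is the line along which they close (so a half turn about z gives the same grasp; the last joint's range is limited). The gripper opens to 85 mm and grips with 20 to 120 N. Pads are 22 mm wide; open, the fingers measure 114 mm over their backs; the gripper's body (76 mm by 85 mm) begins 54 mm behind the grasp point. The pads swing forward as they close: fully open they stand 13 mm farther back than shut.
Start: joints at [1.154, 0.707, -0.028, 1.485, 0.022, 0.951, -0.075], TCP at [0.21, -0.535, 0.253] pointing down, gripper open.
Joint ranges: [-2.71, 2.71], [-0.32, 2.16], [-1.57, 1.52], [0, 2.45], [-1.46, 4.6], [0, 2.02], [-2.83, 2.83]. Speed limits (rad/s): [1.89, 1.89, 2.57, 2.57, 3.01, 3.01, 3.01].

### API

Orientations are given as [roll, pitch, yaw] about the fixed x, y, z axes, in that order (R = Rz(yaw) Ry(pitch) Rx(roll)).
In Python, from station import * gives the robot as it stands.
- The arm moves only by the tool servo_tool, never from a script. Its arguments are lists of equal length, an entry for each row: "xyz": the shift along the tool's x, y, z in m, a list of three; "dr": the turn, a rotation vector about the tool's x, y, z in rad, a list of three; "jaw": the opening, from -1 (shut) to 1 (fully open), so that 0 is half open. In form: {"xyz": [[tx, ty, tz], ...], "dr": [[wx, wy, wz], ...], "jaw": [jaw, ...]}. A call has 1 to 12 rows; each row shifts and turns the commanded pose from where the row before left it, along the tool's axes as they then stand; what a row does not reach is not made up. A row lasts 1/8 s, in which the tool goes at most 62.5 mm and 10.7 degrees, less where a joint would pass 70% of its speed; a pose out of reach is approached as far as the arm can. A call with a gripper value outside its range is refused whole. The fingers move at their own pace and stop on an object; "newtons" is the grip in N (left out, the last holds). Time passes only in rows, so rows that do not move let the fingers close. It gives the time, the measured TCP pose, the force, the opening and the grip force at its end, in the units of the state.
- sense(): the state, without advancing time (a new reading comes with each control period).
- capture(name): name is "scene" or "top" or "wrist"; returns a dict with "pixels" (384x512x3 uint8, blue, green, red), "fx", "fy", "cx", "cy" (pixels), "D" ([k1, k2, p1, p2, k3] as OpenCV has them; the pictures are not rectified), "rvec" (rotation vector, rad) and "tvec" (3), from world to camera coordinates, as OpenCV has them. Camera axes: x right, y down, z forward; pixel columns grow to the right and rows downward; lengths in m; the calibration is good to about 2 mm. A picture is of the moment at which its call begins. There is no depth.
- hand_in(): hands the job in; it is judged then, once.
Trained networks look in a picture, given as the dict that the camera call returned (one of the last four; its "shot" number tells which), for a name from the list of things; names that differ only in an ending like _2 or _b are one class to them, and where a whole thing is asked for, a point or a joint stands for the part that bears it (a point fixed in the world has none). Each returns a list of dicts, best first, with "conf" (0 to 1); they miss things now and then, are a little off and sometimes report something else, mostly with a low value. They report only what shows in the picture. A call takes as long as a camera call. They do not tell look-alikes from the thing itself.
- outline_of(picture, target): "mask" (384x512 bool, what is visible of it) and "location" ([column, row] in pixels, amid what is visible of it).
The state is a dict: "t": time; "qpos": joint angles; "joint_velocities": joint speeds; "joint_torque": joint torques, N m; "tcp_pos": TCP position; "tcp_rot": TCP orientation; "contact_force": force on the tool from outside, world axes, zero at the start; "wrist_torque": the same for the moment, N m; "grip_width": opening from 0.0 (shut) to 1.0 (fully open); "gripper_force": force on a finger pad.
Only numpy, scipy, OpenCV 4.12 (cv2) and the standard library are available. Lean on these libraries where they do the work, as an engineer would, in place of code of your own. Each camera call takes 0.05 s, during which the arm holds its last target. There are 200 camera calls.

## Working session

There is one attempt and no reset: what is moved stays moved. The work goes in short steps, Python scripts to look and compute and a tool call to move; the robot and the scene stay as the last step left them, time stands still between calls to the robot, and variables do not carry over. Pictures are saved under pics/ and viewed, at most 10 in all, crops included, and the job is handed in when it is done.

Besides the shell and the picture viewer there is one more tool, called after "Call:" as name(argument=value, ...), one argument or row to a line, values as JSON. servo_tool: Moves the arm, as the interface text tells. Its arguments: {"type":"object","properties":{"xyz":{"type":"array","items":{"type":"array","items":{"type":"number"}}},"dr":{"type":"array","items":{"type":"array","items":{"type":"number"}}},"jaw":{"type":"array","items":{"type":"number"}},"newtons":{"type":"number"}},"required":["xyz","dr","jaw"]}

```bash
mkdir -p pics; cat > h.py <<'E'
from station import *
import numpy as np, cv2
def ray(p,uv):
    K=np.array([[p['fx'],0,p['cx']],[0,p['fy'],p['cy']],[0,0,1]]);R,_=cv2.Rodrigues(np.array(p['rvec'],float))
    u=cv2.undistortPoints(np.array([[uv]],float),K,np.array(p['D'],float))[0,0]
    C=-R.T@np.array(p['tvec'],float).ravel(); d=R.T@np.array([u[0],u[1],1]); return C,d
def at(p,uv,z):
    C,d=ray(p,uv); return (C+d*(z-C[2])/d[2])
def proj(p,X):
    K=np.array([[p['fx'],0,p['cx']],[0,p['fy'],p['cy']],[0,0,1]])
    return cv2.projectPoints(np.array(X,float).reshape(-1,3),np.array(p['rvec'],float),np.array(p['tvec'],float),K,np.array(p['D'],float))[0][:,0]
def orange(p,z=0.09,amin=8):
    "orange cap blobs: centroid, area, xy at height z"
    h=cv2.cvtColor(p['pixels'],cv2.COLOR_BGR2HSV)
    m=cv2.inRange(h,(4,130,100),(19,255,255))
    n,l,s,c=cv2.connectedComponentsWithStats(m)
    return [(c[i].round(1),s[i],at(p,c[i],z).round(4)) for i in range(1,n) if s[i,4]>=amin]
E
python3 - <<'E'
from h import *
s=sense();print(s['t'],s['tcp_pos'],s['tcp_rot'],s['grip_width'])
ims=[]
for n in ['top','scene']:
    p=capture(n); ims.append(p['pixels']); C,_=ray(p,(256,192)); print(n,C.round(3))
    for o in ['bottle_0','beaker','carrier','timer','tape_roll']:
        for r in outline_of(p,o): print(o,round(r['conf'],2),np.round(r['location']),r['mask'].sum(),at(p,r['location'],0.05).round(3))
    for q in orange(p): print(q)
    cv2.imwrite(f'pics/{n}.png',cv2.resize(p['pixels'],(800,600)))
E
```

```text
0.0 [ 0.21039692 -0.53487406  0.25284678] [-3.14050914e+00  5.33224473e-05  3.74743798e-01] 0.9995492675530785
top [0.527 0.323 1.02 ]
bottle_0 0.84 [362. 237.] 270 [0.486 0.119 0.05 ]
bottle_0 0.83 [350. 245.] 279 [0.467 0.146 0.05 ]
bottle_0 0.65 [285. 221.] 240 [0.518 0.294 0.05 ]
bottle_0 0.64 [171. 197.] 268 [0.565 0.555 0.05 ]
bottle_0 0.59 [210. 217.] 219 [0.522 0.465 0.05 ]
bottle_0 0.55 [245. 159.] 234 [0.655 0.388 0.05 ]
bottle_0 0.54 [368. 222.] 301 [0.52  0.106 0.05 ]
bottle_0 0.54 [269. 190.] 232 [0.588 0.333 0.05 ]
bottle_0 0.52 [331. 238.] 304 [0.483 0.191 0.05 ]
bottle_0 0.49 [354. 228.] 309 [0.507 0.139 0.05 ]
beaker 0.91 [257. 247.] 349 [0.458 0.356 0.05 ]
carrier 0.58 [340. 221.] 1414 [0.521 0.171 0.05 ]
timer 0.65 [386. 139.] 344 [0.711 0.067 0.05 ]
tape_roll 0.74 [360. 236.] 273 [0.49  0.124 0.05 ]
tape_roll 0.58 [313. 132.] 728 [0.721 0.235 0.05 ]
(array([244.5, 156.7]), array([242, 153,   7,   8,  41], dtype=int32), array([0.656 , 0.3874, 0.09  ]))
(array([270.3, 185.1]), array([268, 183,   6,   5,  24], dtype=int32), array([0.5955, 0.3296, 0.09  ]))
(array([16
[... 2187 characters left out ...]
ay([244, 204,   8,  14,  74], dtype=int32), array([0.509 , 0.2856, 0.09  ]))
(array([325.9, 228.6]), array([322, 221,   9,  16,  89], dtype=int32), array([0.5468, 0.1206, 0.09  ]))
(array([284.7, 229.5]), array([282, 222,   6,  16,  73], dtype=int32), array([0.5025, 0.1931, 0.09  ]))
(array([305. , 229.5]), array([302, 223,   7,  14,  67], dtype=int32), array([0.5234, 0.157 , 0.09  ]))
(array([295.8, 244.3]), array([293, 238,   6,  13,  66], dtype=int32), array([0.4808, 0.1564, 0.09  ]))
(array([316.9, 244.7]), array([313, 238,   7,  13,  65], dtype=int32), array([0.5008, 0.1194, 0.09  ]))
(array([490.8, 381.6]), array([488, 379,   7,   5,  25], dtype=int32), array([ 0.396, -0.234,  0.09 ]))
```

View pics/top.png

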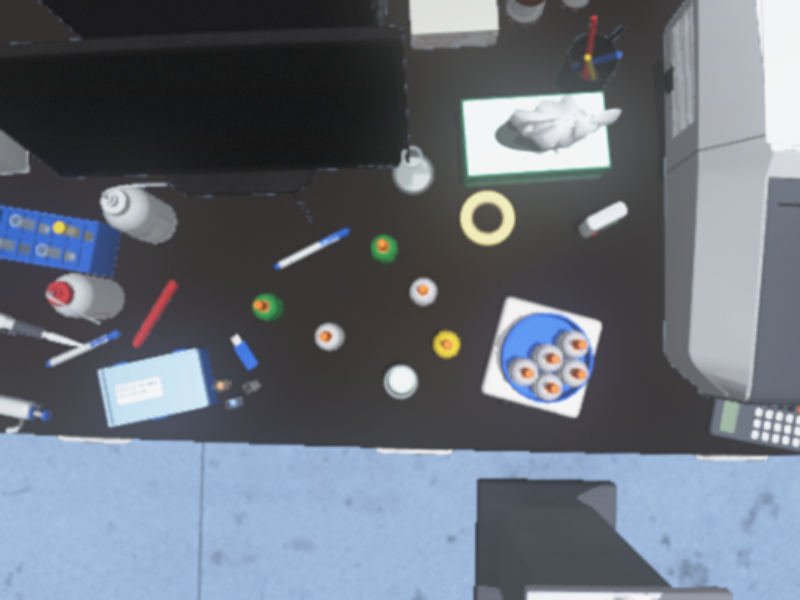

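View pics/scene.png

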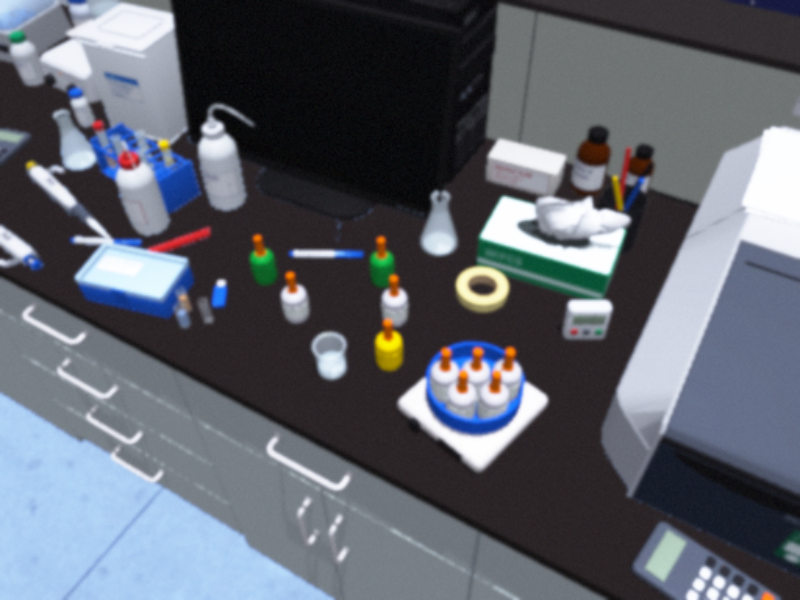

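The two white bottles on the bench are at pixels (424,291) and (328,337) in the 800x600 top view. That puts them at about (0.594, 0.330) and (0.527, 0.464). The yellow one at (447,344) and the green ones at (384,247) and (266,306) are decoys. The carrier gap faces +x / +y from its middle bottle, which is at about (0.505, 0.152). First move: square the tool and go round the spectrometer.

Call:
servo_tool(
  xyz=[
    [0, 0, -0.03],
    [0, 0, -0.03],
    [0, 0, -0.03],
    [0.03, -0.04, 0],
    [0.03, -0.04, 0],
    [0.03, -0.04, 0],
    [0.03, -0.04, 0],
    [0.03, -0.04, 0],
    [0.02, -0.04, 0],
    [0.01, -0.05, 0],
    [0.01, -0.05, 0],
    [0.01, -0.05, 0],
  ],
  dr=[
    [0, 0, 0.125],
    [0, 0, 0.125],
    [0, 0, 0.125],
    [0, 0, 0],
    [0, 0, 0],
    [0, 0, 0],
    [0, 0, 0],
    [0, 0, 0],
    [0, 0, 0],
    [0, 0, 0],
    [0, 0, 0],
    [0, 0, 0],
  ],
  jaw=[0.5, 0.0, 0.0, 0.0, 0.0, 0.0, 0.0, 0.0, 0.0, 0.0, 0.0, 0.0],
  newtons=40,
)

```text
t: 2.1
tcp_pos: [0.4107, -0.1435, 0.3434]
tcp_rot: [-3.142, -0.0, -0.0]
contact_force: [1.1, -0.8, 0.1]
grip_width: 0.503
gripper_force: 0.0
```

```bash
python3 -c "
from station import *
print({k:v for k,v in globals().items() if 'over' in k})"
```

```text
{'finger_overhang': 0.022}
```

Call:
servo_tool(
  xyz=[
    [0, -0.04, 0],
    [0, -0.045, 0],
    [0.01, -0.045, 0],
    [0.015, -0.045, 0],
    [0.015, -0.045, 0],
    [0.02, -0.045, 0.015],
    [0.02, -0.045, 0.015],
    [0.02, -0.045, 0.015],
    [0.025, -0.045, 0.015],
    [0.02, -0.04, 0.015],
    [0.02, -0.033, 0.018],
    [0, 0, 0],
  ],
  dr=[
    [0, 0, 0],
    [0, 0, 0],
    [0, 0, 0],
    [0, 0, 0],
    [0, 0, 0],
    [0, 0, 0],
    [0, 0, 0],
    [0, 0, 0],
    [0, 0, 0],
    [0, 0, 0],
    [0, 0, 0],
    [0, 0, 0],
  ],
  jaw=[0, 0, 0, 0, 0, 0, 0, 0, 0, 0, 0, 0],
)

```text
t: 3.6
tcp_pos: [0.5753, 0.3297, 0.2478]
tcp_rot: [3.141, 0.003, 0.002]
contact_force: [-0.9, -0.9, -0.7]
grip_width: 0.499
gripper_force: 0.0
```

```bash
python3 - <<'E'
from h import *
s=sense();print(s['t'],s['tcp_pos'],s['tcp_rot'],s['grip_width'])
p=capture('wrist'); C,d=ray(p,(256,192)); print(C.round(3),d.round(2))
for q in orange(p): print(q)
cv2.imwrite('pics/w1.png',p['pixels'])
E
```

```text
3.6 [0.57526466 0.32971748 0.24783657] [3.14088885e+00 2.76805213e-03 1.98754378e-03] 0.4986598041188768
[0.641 0.329 0.369] [-0.27 -0.01 -0.96]
(array([187.5,  83.3]), array([176,  74,  23,  20, 348], dtype=int32), array([0.6583, 0.3835, 0.09  ]))
(array([253.7, 151.4]), array([246, 142,  16,  20, 251], dtype=int32), array([0.6013, 0.3277, 0.09  ]))
(array([ 16., 181.]), array([  0, 171,  34,  22, 488], dtype=int32), array([0.5734, 0.5414, 0.09  ]))
(array([116.8, 221.8]), array([103, 210,  29,  25, 410], dtype=int32), array([0.5344, 0.4561, 0.09  ]))
(array([288.9, 227.7]), array([280, 216,  18,  25, 322], dtype=int32), array([0.5287, 0.294 , 0.09  ]))
(array([495.9, 239.5]), array([479, 227,  33,  30, 541], dtype=int32), array([0.5178, 0.0984, 0.09  ]))
(array([474.7, 272.9]), array([ 436,  247,   76,   54, 1271], dtype=int32), array([0.4825, 0.1117, 0.09  ]))
(array([407.2, 269.1]), array([399, 266,  16,   8,  67], dtype=int32), array([0.4859, 0.177 , 0.09  ]))
(array([444. , 289.9]), array([435, 285,  21,  15,  87], dtype=int32), array([0.4634, 0.1382, 0.09  ]))
```

View pics/w1.png

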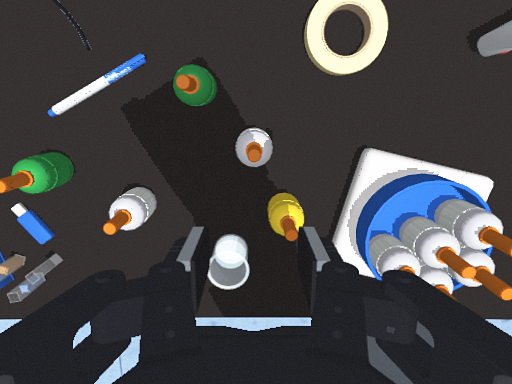

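The wrist view shows white bottle A straight ahead at pixel (254,152), the yellow decoy at (288,215), white bottle B at (130,210), and the carrier at right with its gap on the upper-left side. I'll go down over A.

Call:
servo_tool(
  xyz=[
    [0.011, 0.001, 0.02],
    [0.011, 0, 0.03],
    [0, 0, 0.03],
    [0, 0, 0.025],
    [0, 0, 0],
    [0, 0, 0],
  ],
  dr=[
    [0, 0, 0],
    [0, 0, 0],
    [0, 0, 0],
    [0, 0, 0],
    [0, 0, 0],
    [0, 0, 0],
  ],
  jaw=[0, 0, 0, 0, 0, 0],
)

```text
t: 4.4
tcp_pos: [0.5983, 0.3266, 0.1465]
tcp_rot: [-3.141, -0.001, -0.001]
contact_force: [-0.3, 0.0, 0.8]
grip_width: 0.499
gripper_force: 0.0
```

```bash
python3 - <<'E'
from h import *
s=sense();print(s['t'],s['tcp_pos'],s['tcp_rot'],s['grip_width'])
p=capture('wrist')
for q in orange(p,0.09,60): print(q)
cv2.imwrite('pics/w2.png',p['pixels'])
E
```

```text
4.4 [0.59826491 0.32656877 0.14645921] [-3.14098060e+00 -1.23907594e-03 -7.78840842e-04] 0.4990425142389285
(array([149.8, 113. ]), array([129, 100,  41,  27, 883], dtype=int32), array([0.66  , 0.3818, 0.09  ]))
(array([249.4, 209.8]), array([238, 192,  24,  37, 691], dtype=int32), array([0.6042, 0.3274, 0.09  ]))
(array([ 60.4, 290.5]), array([ 45, 284,  29,  20, 149], dtype=int32), array([0.5506, 0.4469, 0.09  ]))
(array([298.8, 308.2]), array([287, 290,  24,  36, 619], dtype=int32), array([0.5372, 0.2956, 0.09  ]))
```

View pics/w2.png

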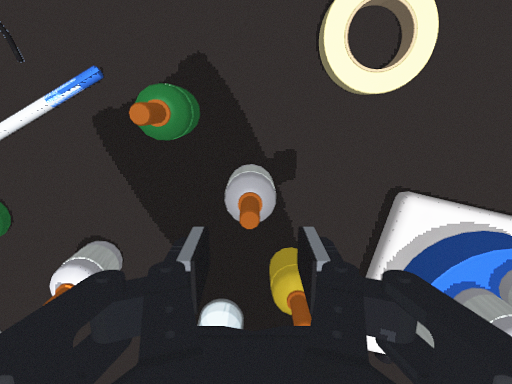

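The cap's top disc is at pixel (250,217), about (0.600, 0.327), which is right under the TCP. The yellow decoy is clear by about 80 mm. I'll go down and grip.

Call:
servo_tool(
  xyz=[
    [0.001, 0, 0.02],
    [0, 0, 0.02],
    [0, 0, 0.015],
    [0, 0, 0.006],
    [0, 0, 0],
    [0, 0, 0],
    [0, 0, 0],
    [0, 0, 0],
    [0, 0, 0],
  ],
  dr=[
    [0, 0, 0],
    [0, 0, 0],
    [0, 0, 0],
    [0, 0, 0],
    [0, 0, 0],
    [0, 0, 0],
    [0, 0, 0],
    [0, 0, 0],
    [0, 0, 0],
  ],
  jaw=[0, 0, 0, 0, 0, -0.4, -1, -1, -1],
  newtons=40,
)

```text
t: 5.58
tcp_pos: [0.5989, 0.327, 0.0847]
tcp_rot: [-3.141, -0.001, -0.0]
contact_force: [-0.9, 0.9, 5.2]
grip_width: 0.132
gripper_force: 39.3
```

Call:
servo_tool(
  xyz=[
    [0, 0, -0.01],
    [0, 0, -0.03],
    [0, 0, -0.05],
    [0, 0, -0.05],
    [0, 0, -0.05],
    [-0.03, 0.035, 0],
    [-0.035, 0.035, 0],
    [-0.035, 0.035, 0],
    [-0.03, 0.035, 0],
    [-0.02, 0.025, 0],
    [-0.01, 0.01, 0],
    [0, 0, 0],
  ],
  dr=[
    [0, 0, 0],
    [0, 0, 0],
    [0, 0, 0],
    [0, 0, 0],
    [0, 0, 0],
    [0, 0, 0],
    [0, 0, 0],
    [0, 0, 0],
    [0, 0, 0],
    [0, 0, 0],
    [0, 0, 0],
    [0, 0, 0],
  ],
  jaw=[-1, -1, -1, -1, -1, -1, -1, -1, -1, -1, -1, -1],
)

```text
t: 7.08
tcp_pos: [0.4385, 0.1515, 0.275]
tcp_rot: [-3.141, -0.001, -0.001]
contact_force: [0.7, -0.3, -0.0]
grip_width: 0.13
gripper_force: 39.1
```

```bash
python3 - <<'E'
from h import *
s=sense();print(s['t'],s['tcp_pos'],s['tcp_rot'],s['grip_width'],s['gripper_force'])
p=capture('wrist');C,d=ray(p,(256,192)); print(C.round(3))
np.save('w3.npy',p,allow_pickle=True)
for q in orange(p,0.131,60): print(q)
cv2.imwrite('pics/w3.png',p['pixels'])
E
```

```text
7.075 [0.43851599 0.15150347 0.27503748] [-3.14123311e+00 -6.05165844e-04 -9.92629076e-04] 0.1299448022094129 39.09603953361511
[0.504 0.15  0.396]
(array([291.6,  79.9]), array([285,  70,  20,  18, 156], dtype=int32), array([0.5241, 0.1194, 0.131 ]))
(array([108. ,  87.5]), array([ 93,  80,  30,  17, 380], dtype=int32), array([0.5179, 0.266 , 0.131 ]))
(array([253.6, 102.8]), array([246,  95,  17,  17, 104], dtype=int32), array([0.5065, 0.1498, 0.131 ]))
(array([215.9, 127. ]), array([206, 118,  20,  19, 298], dtype=int32), array([0.4872, 0.1809, 0.131 ]))
(array([290.3, 124.2]), array([284, 118,  20,  17, 136], dtype=int32), array([0.4895, 0.1194, 0.131 ]))
(array([253.8, 148.9]), array([246, 139,  17,  20, 247], dtype=int32), array([0.4691, 0.1495, 0.131 ]))
(array([253. , 256.1]), array([ 240,  226,   27,   60, 1422], dtype=int32), array([0.3699, 0.1502, 0.131 ]))
```

View pics/w3.png

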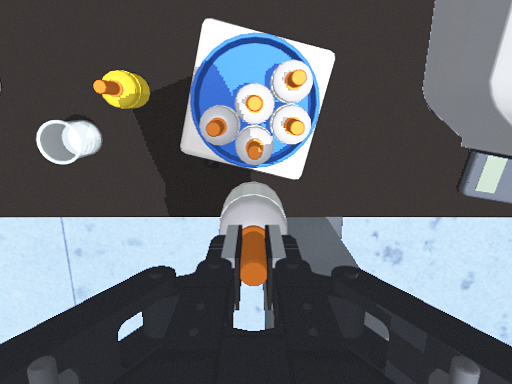

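Seen from straight above, the rim is centred near (258,100). The caps are at (254,103), (297,78), (296,126), (215,127) and (254,149), and the gap opens to the upper left. Next I'll fit the rim and caps by model, and the held bottle as well.

```bash
cat >> h.py <<'E'
from scipy.optimize import minimize, least_squares
A=np.linspace(0,2*np.pi,32,endpoint=False)
def capfit(p,x0,zf,rng=28):
    "axis xy of an upright bottle with foot at zf, from its orange cap (58..90 mm high, 6.5 mm radius)"
    h=cv2.cvtColor(p['pixels'],cv2.COLOR_BGR2HSV)
    m=cv2.inRange(h,(4,110,60),(22,255,255)); m=cv2.morphologyEx(m,cv2.MORPH_CLOSE,np.ones((7,7)))
    def pol(x): 
        P=[[x[0]+.0065*np.cos(a),x[1]+.0065*np.sin(a),zf+z] for z in(.060,.090) for a in A]
        return cv2.convexHull((proj(p,P)*16).astype(np.int32))
    c=proj(p,[[x0[0],x0[1],zf+.075]])[0]; roi=np.zeros_like(m); cv2.circle(roi,tuple(int(v) for v in c),rng,255,-1)
    n,l=cv2.connectedComponents(m&roi); mm=(m&roi)>0
    def f(x):
        k=np.zeros_like(m); cv2.fillConvexPoly(k,pol(x),255,shift=4); k=k>0
        return -(k&mm).sum()/max(1,(k|mm).sum())
    r=minimize(f,x0,method='Nelder-Mead',options=dict(initial_simplex=[x0,[x0[0]+.004,x0[1]],[x0[0],x0[1]+.004]],xatol=1e-4))
    return r.x,-r.fun
def carrier(p,c=(0.507,0.15)):
    h=cv2.cvtColor(p['pixels'],cv2.COLOR_BGR2HSV); m=cv2.inRange(h,(100,120,60),(125,255,255))
    roi=np.zeros_like(m); P=[[c[0]+.085*np.cos(a),c[1]+.085*np.sin(a),.07] for a in A]
    cv2.fillConvexPoly(roi,proj(p,P).astype(np.int32),255); m&=roi
    m=cv2.morphologyEx(m,cv2.MORPH_OPEN,np.ones((3,3)))
    pts=np.argwhere(m)[:,::-1]; hull=cv2.convexHull(pts.astype(np.int32))[:,0]
    X=np.array([at(p,q,.07)[:2] for q in hull.astype(float)])
    g=least_squares(lambda v:np.hypot(*(X-v[:2]).T)-v[2],[*c,.065],loss='soft_l1',f_scale=.001).x
    return g
def ring(p,pts,rng=14):
    g=carrier(p); print('carrier',g.round(4)); out=[]
    for x in pts:
        b,s=capfit(p,x,.041,rng); d=b-g[:2]; out.append(b)
        print('cap',b.round(4),round(s,2),'rel mm',(d*1e3).round(1),'r',round(np.hypot(*d)*1e3,1),'ang',round(np.degrees(np.arctan2(d[1],d[0])),1))
    return g,out
E
python3 - <<'E'
from h import *
p=np.load('w3.npy',allow_pickle=True).item()
ring(p,[(.5065,.1498),(.524,.119),(.4895,.1194),(.487,.181),(.469,.1495)])
print(capfit(p,(.4385,.1515),.275-.0847,60))
E
```

```text
carrier [0.5061 0.1487 0.0643]
cap [0.5062 0.1495] 0.53 rel mm [0.1 0.8] r 0.8 ang 84.6
cap [0.5249 0.1165] 0.59 rel mm [ 18.8 -32.2] r 37.3 ang -59.7
cap [0.4875 0.1158] 0.58 rel mm [-18.6 -32.9] r 37.8 ang -119.4
cap [0.4866 0.1821] 0.9 rel mm [-19.5  33.4] r 38.7 ang 120.3
cap [0.468  0.1493] 0.91 rel mm [-38.1   0.6] r 38.1 ang 179.1
(array([0.43895312, 0.14996875]), np.float64(0.8491032776747063))
```

Call:
servo_tool(
  xyz=[
    [0.02, 0, 0],
    [0.025, 0, 0],
    [0.025, 0, 0],
    [0.02, 0, 0.01],
    [0.0175, 0, 0.025],
    [0, 0, 0.025],
    [0, 0, 0.015],
    [0, 0, 0],
    [0, 0, 0],
  ],
  dr=[
    [0, 0, 0],
    [0, 0, 0],
    [0, 0, 0],
    [0, 0, 0],
    [0, 0, 0],
    [0, 0, 0],
    [0, 0, 0],
    [0, 0, 0],
    [0, 0, 0],
  ],
  jaw=[-1, -1, -1, -1, -1, -1, -1, -1, -1],
)

```text
t: 8.25
tcp_pos: [0.5465, 0.1522, 0.1999]
tcp_rot: [-3.141, -0.001, 0.0]
contact_force: [0.2, 0.1, -0.5]
grip_width: 0.126
gripper_force: 39.1
```

```bash
python3 - <<'E'
from h import *
s=sense();print(s['t'],s['tcp_pos'],s['tcp_rot'],s['grip_width'],s['gripper_force'])
p=capture('wrist');C,d=ray(p,(256,192)); print(C.round(3))
ring(p,[(.5065,.1498),(.524,.117),(.487,.181)],25)
z=s['tcp_pos'][2]-.0847
print(capfit(p,s['tcp_pos'][:2],z,60))
cv2.imwrite('pics/w4.png',p['pixels'])
t=capture('scene'); cv2.imwrite('pics/s4.png',cv2.resize(t['pixels'][170:320,230:400],(680,600),interpolation=2))
E
```

```text
8.25 [0.54653449 0.15222692 0.19991314] [-3.14122755e+00 -7.24329806e-04  3.13391721e-05] 0.12621433601384963 39.09187138080597
[0.612 0.151 0.321]
carrier [0.5091 0.1482 0.0647]
cap [0.5035 0.1518] 0.53 rel mm [-5.7  3.5] r 6.7 ang 148.2
cap [0.5277 0.1146] 0.89 rel mm [ 18.6 -33.6] r 38.4 ang -61.1
cap [0.487 0.181] -0.0 rel mm [-22.1  32.8] r 39.5 ang 124.0
(array([0.54740656, 0.15100622]), np.float64(0.5622964169381107))
```

View pics/w4.png

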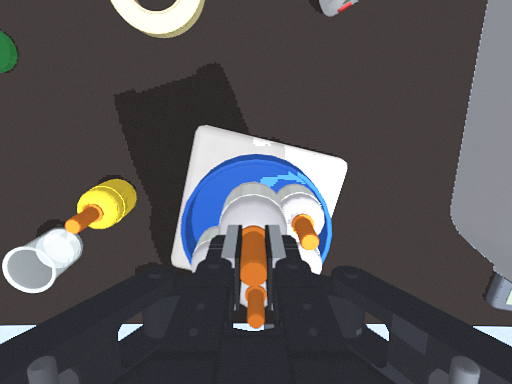

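The held bottle is about 40 mm from the carrier centre and about 41 mm from its ring neighbour, so the fit is good. I'll go down gently.

Call:
servo_tool(
  xyz=[
    [0, 0.001, 0.012],
    [0, 0, 0.012],
    [0, 0, 0.012],
    [0, 0, 0.012],
    [0, 0, 0.01],
    [0, 0, 0.006],
    [0, 0, 0.004],
    [0, 0, 0.002],
    [0, 0, 0],
  ],
  dr=[
    [0, 0, 0],
    [0, 0, 0],
    [0, 0, 0],
    [0, 0, 0],
    [0, 0, 0],
    [0, 0, 0],
    [0, 0, 0],
    [0, 0, 0],
    [0, 0, 0],
  ],
  jaw=[-1, -1, -1, -1, -1, -1, -1, -1, -1],
)

```text
t: 9.48
tcp_pos: [0.5462, 0.1509, 0.1294]
tcp_rot: [-3.141, -0.0, -0.0]
contact_force: [0.4, -0.1, -1.0]
grip_width: 0.125
gripper_force: 39.1
```

Call:
servo_tool(
  xyz=[
    [0, 0, 0.001],
    [0, 0, 0.001],
    [0, 0, 0.001],
    [0, 0, 0.001],
    [0, 0, 0],
  ],
  dr=[
    [0, 0, 0],
    [0, 0, 0],
    [0, 0, 0],
    [0, 0, 0],
    [0, 0, 0],
  ],
  jaw=[-1, -1, -1, -1, -1],
)

```text
t: 10.1
tcp_pos: [0.5463, 0.151, 0.1257]
tcp_rot: [-3.141, -0.001, -0.0]
contact_force: [-0.5, 0.8, 7.6]
grip_width: 0.126
gripper_force: 39.8
```

Call:
servo_tool(
  xyz=[
    [0, 0, 0],
    [0, 0, 0],
    [0, 0, 0],
    [0, 0, -0.005],
    [0, 0, -0.015],
    [0, 0, -0.03],
    [0, 0, -0.03],
    [0, 0, -0.03],
    [0, 0, -0.03],
    [0, 0, 0],
  ],
  dr=[
    [0, 0, 0],
    [0, 0, 0],
    [0, 0, 0],
    [0, 0, 0],
    [0, 0, 0],
    [0, 0, 0],
    [0, 0, 0],
    [0, 0, 0],
    [0, 0, 0],
    [0, 0, 0],
  ],
  jaw=[-0.7, -0.5, -0.5, -0.5, -0.5, -0.5, -0.5, -0.5, -0.3, 0],
)

```text
t: 11.35
tcp_pos: [0.5467, 0.151, 0.2681]
tcp_rot: [-3.14, -0.004, -0.0]
contact_force: [-0.1, -0.2, -0.4]
grip_width: 0.5
gripper_force: 0.0
```

Call:
servo_tool(
  xyz=[
    [0, -0.03, 0],
    [-0.004, -0.045, 0],
    [-0.004, -0.045, 0],
    [-0.004, -0.045, 0],
    [-0.004, -0.045, 0],
    [0, -0.045, 0.02],
    [0, -0.035, 0.03],
    [0, -0.02, 0.04],
    [0, 0, 0.03],
    [0, 0, 0],
    [0, 0, 0],
  ],
  dr=[
    [0, 0, 0],
    [0, 0, 0],
    [0, 0, 0],
    [0, 0, 0],
    [0, 0, 0],
    [0, 0, 0],
    [0, 0, 0],
    [0, 0, 0],
    [0, 0, 0],
    [0, 0, 0],
    [0, 0, 0],
  ],
  jaw=[0, 0, 0, 0, 0, 0, 0, 0, 0, 0, 0],
)

```text
t: 12.72
tcp_pos: [0.5307, 0.4609, 0.147]
tcp_rot: [-3.141, -0.001, -0.001]
contact_force: [0.7, 0.3, 0.7]
grip_width: 0.497
gripper_force: 0.0
```

```bash
python3 - <<'E'
from h import *
s=sense();print(s['t'],s['tcp_pos'],s['tcp_rot'],s['grip_width'])
p=capture('wrist')
print(capfit(p,(.53,.461),0,40))
t=capture('top'); print(capfit(t,(.527,.4638),0,9))
for q in orange(p,0.09,60): print(q)
E
```

```text
12.725 [0.53073588 0.46090269 0.14695211] [-3.14053324e+00 -1.25131428e-03 -5.95904772e-04] 0.4968194920141581
(array([0.52936627, 0.46416516]), np.float64(0.869031377899045))
(array([0.527 , 0.4638]), np.float64(-0.0))
(array([372.8,   2.8]), array([362,   0,  23,  10, 101], dtype=int32), array([0.6459, 0.3996, 0.09  ]))
(array([ 95.5, 151.5]), array([  71,  136,   49,   31, 1044], dtype=int32), array([0.5712, 0.5487, 0.09  ]))
(array([246.3, 213.5]), array([236, 196,  23,  37, 697], dtype=int32), array([0.5341, 0.4636, 0.09  ]))
(array([497.8, 218.8]), array([481, 206,  31,  30, 577], dtype=int32), array([0.5312, 0.3147, 0.09  ]))
```

Call:
servo_tool(
  xyz=[
    [-0.0015, -0.004, 0.01],
    [0, 0, 0.02],
    [0, 0, 0.02],
    [0, 0, 0.011],
    [0, 0, 0],
    [0, 0, 0],
    [0, 0, 0],
    [0, 0, 0],
    [0, 0, 0],
  ],
  dr=[
    [0, 0, 0],
    [0, 0, 0],
    [0, 0, 0],
    [0, 0, 0],
    [0, 0, 0],
    [0, 0, 0],
    [0, 0, 0],
    [0, 0, 0],
    [0, 0, 0],
  ],
  jaw=[0, 0, 0, 0, 0, -0.4, -1, -1, -1],
  newtons=40,
)

```text
t: 13.95
tcp_pos: [0.529, 0.4651, 0.0851]
tcp_rot: [-3.141, -0.001, -0.0]
contact_force: [-0.9, 0.1, 6.2]
grip_width: 0.13
gripper_force: 39.3
```

Call:
servo_tool(
  xyz=[
    [0, 0, -0.01],
    [0, 0, -0.03],
    [0, 0, -0.05],
    [0, 0, -0.05],
    [-0.005, 0.02, -0.05],
    [-0.015, 0.045, 0],
    [-0.015, 0.045, 0],
    [-0.015, 0.045, 0],
    [-0.015, 0.045, 0],
    [-0.015, 0.045, 0],
    [-0.01, 0.04, 0],
    [0, 0.02, 0],
  ],
  dr=[
    [0, 0, 0],
    [0, 0, 0],
    [0, 0, 0],
    [0, 0, 0],
    [0, 0, 0],
    [0, 0, 0],
    [0, 0, 0],
    [0, 0, 0],
    [0, 0, 0],
    [0, 0, 0],
    [0, 0, 0],
    [0, 0, 0],
  ],
  jaw=[-1, -1, -1, -1, -1, -1, -1, -1, -1, -1, -1, -1],
)

```text
t: 15.45
tcp_pos: [0.4381, 0.158, 0.2752]
tcp_rot: [-3.142, -0.001, -0.002]
contact_force: [0.7, 0.7, -1.4]
grip_width: 0.127
gripper_force: 39.1
```

Call:
servo_tool(
  xyz=[
    [0, 0.0085, 0],
    [0, 0, 0],
    [0, 0, 0],
  ],
  dr=[
    [0, 0, 0],
    [0, 0, 0],
    [0, 0, 0],
  ],
  jaw=[-1, -1, -1],
)

```text
t: 15.82
tcp_pos: [0.4386, 0.1523, 0.2743]
tcp_rot: [-3.141, 0.0, 0.001]
contact_force: [-0.1, -0.2, -1.1]
grip_width: 0.127
gripper_force: 39.1
```

```bash
python3 - <<'E'
from h import *
s=sense();print(s['t'],s['tcp_pos'],s['tcp_rot'],s['grip_width'],s['gripper_force'])
p=capture('wrist')
g,o=ring(p,[(.5465,.150),(.5065,.1498),(.525,.117),(.4875,.116),(.487,.182),(.469,.1495)])
b,sc=capfit(p,s['tcp_pos'][:2],s['tcp_pos'][2]-.0851,60); print('held',b,sc)
cv2.imwrite('pics/w5.png',cv2.resize(p['pixels'],(768,576)))
E
```

```text
15.825 [0.43864858 0.15228422 0.2743129 ] [-3.14115803e+00  2.60003604e-05  8.49990447e-04] 0.1272685025754745 39.149651527404785
carrier [0.5061 0.1487 0.0643]
cap [0.5441 0.1505] 0.57 rel mm [38.   1.8] r 38.0 ang 2.7
cap [0.506  0.1496] 0.54 rel mm [-0.1  0.9] r 0.9 ang 96.2
cap [0.5249 0.1157] 0.59 rel mm [ 18.8 -33.1] r 38.0 ang -60.4
cap [0.4876 0.1152] 0.63 rel mm [-18.6 -33.6] r 38.4 ang -119.0
cap [0.4865 0.1822] 0.91 rel mm [-19.6  33.5] r 38.8 ang 120.4
cap [0.4682 0.1495] 0.9 rel mm [-37.9   0.7] r 37.9 ang 178.9
held [0.43931357 0.15064915] 0.8542056074766355
```

View pics/w5.png

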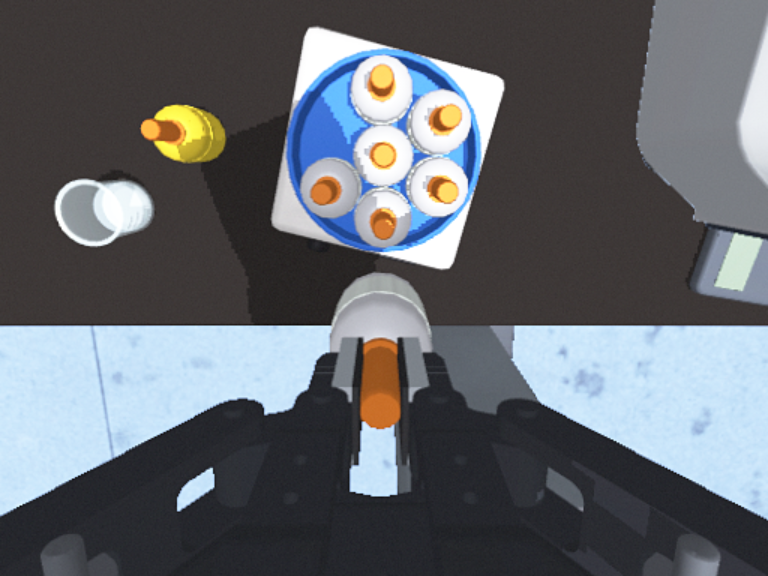

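The first bottle stands at (254,50) in sensor pixels. The gap lies between it and the bottle at (216,127). Sunlit caps look yellowish, so I'll refit with a wider hue.

```bash
sed -i 's/(4,110,60),(22,255,255)/(3,70,60),(34,255,255)/' h.py; python3 - <<'E'
from h import *
s=sense();print(s['t'],s['tcp_pos'])
p=capture('wrist')
g,o=ring(p,[(.5465,.150),(.5065,.1498),(.525,.117),(.4875,.116),(.487,.182),(.469,.1495)])
b,sc=capfit(p,s['tcp_pos'][:2],s['tcp_pos'][2]-.0851,60); print('held',b,sc)
a=o[0];c=o[4];print('dist',np.linalg.norm(a-c),np.linalg.norm(a-o[1]),np.linalg.norm(c-o[1]),np.linalg.norm(a-o[2]))
q=np.array(s['tcp_pos'][:2])
cost=lambda x:-min([np.hypot(*(x-v))-.038 for v in(a,c,o[1])]+[.042-np.hypot(*(x-g[:2]))])
r=minimize(cost,g[:2]+[.02,.035],method='Nelder-Mead',options=dict(xatol=1e-5,fatol=1e-6));print('target',r.x,'clear',-r.fun,'from bottle at 0deg',r.x-a,'tcp shift from held',r.x-b)
E
```

```text
15.875 [0.43860501 0.15221878 0.27425811]
carrier [0.5061 0.1487 0.0643]
cap [0.5442 0.1503] 0.9 rel mm [38.1  1.7] r 38.2 ang 2.5
cap [0.506  0.1494] 0.89 rel mm [-0.1  0.7] r 0.7 ang 98.1
cap [0.5254 0.1156] 0.92 rel mm [ 19.3 -33. ] r 38.3 ang -59.7
cap [0.4874 0.1151] 0.9 rel mm [-18.7 -33.5] r 38.4 ang -119.1
cap [0.4866 0.1824] 0.88 rel mm [-19.5  33.7] r 39.0 ang 120.1
cap [0.4681 0.1493] 0.89 rel mm [-38.    0.6] r 38.0 ang 179.1
held [0.43928331 0.15058275] 0.8503401360544217
dist 0.06595896429189423 0.03824330744294869 0.03826753516705971 0.039498598220599215
target [0.52556076 0.18465847] clear 0.0010683520088045698 from bottle at 0deg [-0.01866014  0.03432398] tcp shift from held [0.08627745 0.03407572]
```

Call:
servo_tool(
  xyz=[
    [0.015, -0.005, 0],
    [0.025, -0.01, 0],
    [0.025, -0.01, 0],
    [0.015, -0.0082, 0.01],
    [0.009, 0, 0.025],
    [0, 0, 0.025],
    [0, 0, 0.015],
    [0, 0, 0],
    [0, 0, 0],
  ],
  dr=[
    [0, 0, 0],
    [0, 0, 0],
    [0, 0, 0],
    [0, 0, 0],
    [0, 0, 0],
    [0, 0, 0],
    [0, 0, 0],
    [0, 0, 0],
    [0, 0, 0],
  ],
  jaw=[-1, -1, -1, -1, -1, -1, -1, -1, -1],
)

```text
t: 17.05
tcp_pos: [0.5278, 0.1849, 0.1999]
tcp_rot: [-3.141, -0.001, 0.0]
contact_force: [0.8, 0.5, -0.5]
grip_width: 0.13
gripper_force: 39.1
```

```bash
python3 - <<'E'
from h import *
s=sense();print(s['t'],s['tcp_pos'],s['tcp_rot'])
p=capture('wrist')
ring(p,[(.546,.150),(.525,.117)],22)
print(capfit(p,s['tcp_pos'][:2],s['tcp_pos'][2]-.0851,60))
cv2.imwrite('pics/w6.png',cv2.resize(p['pixels'],(768,576)))
E
```

```text
17.05 [0.52781873 0.18489584 0.19992783] [-3.14120562e+00 -5.81383158e-04  3.31819939e-05]
carrier [0.5076 0.1489 0.0647]
cap [0.5473 0.1514] 0.87 rel mm [39.7  2.5] r 39.8 ang 3.6
cap [0.528  0.1157] 0.87 rel mm [ 20.4 -33.2] r 38.9 ang -58.4
(array([0.52795606, 0.18326474]), np.float64(0.6690786300048239))
```

View pics/w6.png

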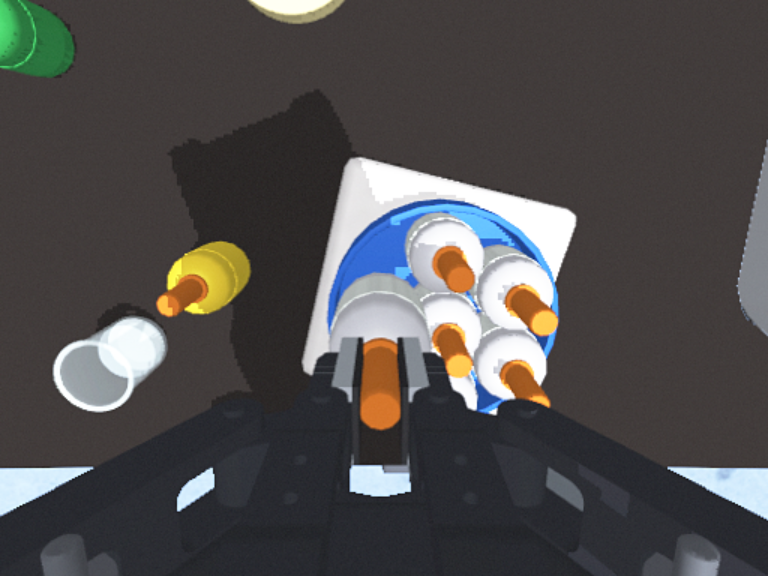

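The gap is aligned to within about 1 mm, and the finger at right clears the middle cap. I'll nudge +1 mm in y and go down in stages.

Call:
servo_tool(
  xyz=[
    [0, -0.0008, 0.01],
    [0, 0, 0.005],
    [0, 0, 0.004],
    [0, 0, 0.004],
    [0, 0, 0.004],
    [0, 0, 0.004],
    [0, 0, 0],
  ],
  dr=[
    [0, 0, 0],
    [0, 0, 0],
    [0, 0, 0],
    [0, 0, 0],
    [0, 0, 0],
    [0, 0, 0],
    [0, 0, 0],
  ],
  jaw=[-1, -1, -1, -1, -1, -1, -1],
)

```text
t: 17.98
tcp_pos: [0.5276, 0.1854, 0.1681]
tcp_rot: [3.142, 0.0, -0.0]
contact_force: [0.6, 0.5, -1.2]
grip_width: 0.127
gripper_force: 39.1
```

Call:
servo_tool(
  xyz=[
    [0, 0, 0.004],
    [0, 0, 0.004],
    [0, 0, 0.004],
    [0, 0, 0.004],
    [0, 0, 0.004],
    [0, 0, 0],
  ],
  dr=[
    [0, 0, 0],
    [0, 0, 0],
    [0, 0, 0],
    [0, 0, 0],
    [0, 0, 0],
    [0, 0, 0],
  ],
  jaw=[-1, -1, -1, -1, -1, -1],
)

```text
t: 18.73
tcp_pos: [0.5276, 0.1853, 0.1481]
tcp_rot: [3.142, 0.0, -0.0]
contact_force: [-0.3, -0.1, -0.6]
grip_width: 0.129
gripper_force: 39.1
```

Call:
servo_tool(
  xyz=[
    [0, 0, 0.004],
    [0, 0, 0.004],
    [0, 0, 0.004],
    [0, 0, 0.004],
    [0, 0, 0.002],
    [0, 0, 0],
  ],
  dr=[
    [0, 0, 0],
    [0, 0, 0],
    [0, 0, 0],
    [0, 0, 0],
    [0, 0, 0],
    [0, 0, 0],
  ],
  jaw=[-1, -1, -1, -1, -1, -1],
)

```text
t: 19.48
tcp_pos: [0.5276, 0.1854, 0.1302]
tcp_rot: [-3.142, 0.0, -0.0]
contact_force: [0.2, -0.1, -0.3]
grip_width: 0.127
gripper_force: 39.1
```

Call:
servo_tool(
  xyz=[
    [0, 0, 0.001],
    [0, 0, 0.001],
    [0, 0, 0.001],
    [0, 0, 0.001],
    [0, 0, 0],
  ],
  dr=[
    [0, 0, 0],
    [0, 0, 0],
    [0, 0, 0],
    [0, 0, 0],
    [0, 0, 0],
  ],
  jaw=[-1, -1, -1, -1, -1],
)

```text
t: 20.1
tcp_pos: [0.5276, 0.1854, 0.1263]
tcp_rot: [-3.141, 0.0, -0.0]
contact_force: [0.1, 0.2, -1.1]
grip_width: 0.128
gripper_force: 39.1
```

Call:
servo_tool(
  xyz=[
    [0, 0, 0.0005],
    [0, 0, 0.0005],
    [0, 0, 0],
    [0, 0, 0],
    [0, 0, 0],
    [0, 0, 0],
    [0, 0, -0.005],
    [0, 0, -0.015],
    [0, 0, -0.03],
    [0, 0, -0.03],
    [0, 0, -0.03],
    [0, 0, -0.03],
  ],
  dr=[
    [0, 0, 0],
    [0, 0, 0],
    [0, 0, 0],
    [0, 0, 0],
    [0, 0, 0],
    [0, 0, 0],
    [0, 0, 0],
    [0, 0, 0],
    [0, 0, 0],
    [0, 0, 0],
    [0, 0, 0],
    [0, 0, 0],
  ],
  jaw=[-1, -1, -1, -0.7, -0.5, -0.5, -0.5, -0.5, -0.5, -0.5, -0.5, -0.5],
)

```text
t: 21.6
tcp_pos: [0.5276, 0.1853, 0.2675]
tcp_rot: [-3.141, -0.001, -0.0]
contact_force: [-0.2, 1.1, -0.2]
grip_width: 0.25
gripper_force: 0.0
```

Call:
servo_tool(
  xyz=[
    [-0.03, 0.01, 0],
    [-0.03, 0.01, 0],
    [-0.03, 0.01, 0],
    [0, 0, 0],
    [0, 0, 0],
  ],
  dr=[
    [0, 0, 0],
    [0, 0, 0],
    [0, 0, 0],
    [0, 0, 0],
    [0, 0, 0],
  ],
  jaw=[-0.5, -0.5, -0.5, -0.5, -0.5],
)

```text
t: 22.22
tcp_pos: [0.4382, 0.1556, 0.266]
tcp_rot: [-3.141, -0.001, -0.0]
contact_force: [0.3, 0.1, 0.6]
grip_width: 0.25
gripper_force: 0.0
```

```bash
python3 - <<'E'
from h import *
s=sense();print(s['t'],s['tcp_pos'],s['contact_force'])
p=capture('wrist')
ring(p,[(.545,.150),(.5255,.1845),(.5065,.1498),(.525,.117),(.4875,.116),(.487,.182),(.469,.1495)])
t=capture('scene')['pixels'][180:310,240:390]
a=cv2.resize(p['pixels'][0:200,150:360],(420,400)); b=cv2.resize(t,(380,400),interpolation=2)
cv2.imwrite('pics/end.png',np.hstack([a,b]))
E
```

```text
22.225 [0.43820482 0.15557231 0.2659944 ] [0.33984714 0.11565451 0.63707144]
carrier [0.5062 0.1486 0.0644]
cap [0.5435 0.1504] 0.9 rel mm [37.3  1.8] r 37.4 ang 2.7
cap [0.5253 0.1827] 0.88 rel mm [19.1 34.1] r 39.1 ang 60.7
cap [0.5063 0.1498] 0.88 rel mm [0.2 1.2] r 1.2 ang 81.2
cap [0.5253 0.1162] 0.92 rel mm [ 19.1 -32.4] r 37.6 ang -59.4
cap [0.4876 0.1154] 0.9 rel mm [-18.5 -33.2] r 38.0 ang -119.2
cap [0.4862 0.1822] 0.89 rel mm [-20.   33.6] r 39.1 ang 120.7
cap [0.4682 0.1494] 0.9 rel mm [-37.9   0.9] r 37.9 ang 178.7
```

View pics/end.png

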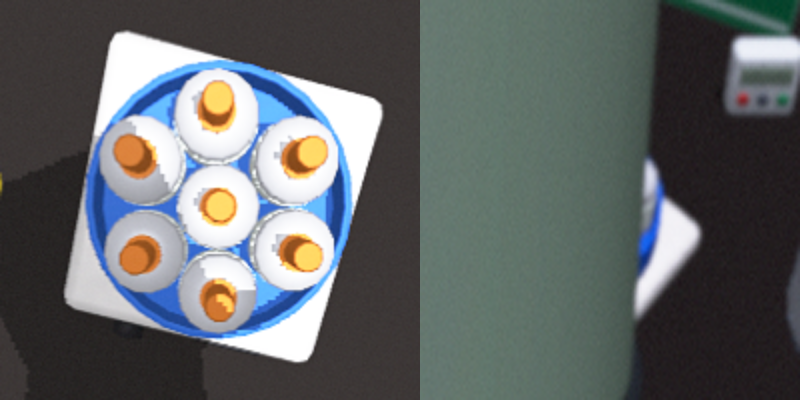

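The picture shows all seven bottles upright in the carrier, one in the middle and six round it, with every ring bottle 37 to 39 mm from the centre. The gripper is clear of everything.

```bash
python3 -c "
from station import *
print(hand_in())"
```

```text
the job is handed in; nothing more can be done
None
```

Both white bench bottles are loaded and the job is handed in at about 22 s: the last picture showed all seven upright in the carrier, one in the middle and six round it, but the hand-in returned no verdict.

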